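# Unclamp the drilled block and put the clamping kit away

## Robot

A 7-joint arm with a two-finger parallel gripper is mounted at the origin on a cart in front of the work surface, level with it; the furniture and walls round the work are solid. World frame = base frame: x ahead of the robot, y to its left, z up, the work surface at z = 0. Lengths are in m, angles in rad, forces in N, time in s.
With the tool pointing down it reaches from about 0.425 to 0.925 m from the base axis. Payload 6.8 kg.
Tool frame: the origin (TCP) lies midway between the tips of the shut fingers; the grasp point (between the pads) lies r.grip_point_offset behind it (r.grip_point_offset is the distance from the TCP to the grasp point, in m); z points along the fingers, y is the line along which they close (so a half turn about z gives the same grasp; the last joint's range is limited). The gripper opens to 85 mm and grips with 20 to 120 N. Pads are 22 mm wide; open, the fingers measure 114 mm over their backs; the gripper's body (76 mm by 85 mm) begins 54 mm behind the grasp point. The pads swing forward as they close: fully open they stand 13 mm farther back than shut.
Start: joints at [-1.374, 0.477, 0.022, 1.555, -0.011, 1.109, -0.083], TCP at [0.203, 0.644, 0.231] pointing down, gripper open.
Joint ranges: [-2.96, 2.96], [-0.34, 2.1], [-1.41, 1.46], [0.24, 2.44], [-1.37, 4.51], [0.17, 1.92], [-2.96, 2.96]. Speed limits (rad/s): [2.39, 2.39, 3.14, 3.14, 3.14, 3.14, 3.14].

## Interface

Orientations are given as a rotation vector (axis times angle).
In Python, from bench import r gives the robot as it stands. The module is installed in compiled form; this text tells all that it offers.
- The arm moves only by the shell command python3 -m crank 'ROWS' [FORCE]. ROWS is JSON, a list of rows, each a list of 5 numbers: the shift along the world's x, y, z in units of 200 mm (1.0 is 200 mm), then the turn about the world's z in units of 45 degrees (1.0 is 45 degrees), then the opening, from -1 (shut) to 1 (fully open). In form: [[dx, dy, dz, turn, jaw], ...]. A call has 1 to 8 rows; each row shifts and turns the commanded pose from where the row before left it; what a row does not reach is not made up. A row lasts 1/12 s, in which the tool goes at most 41.7 mm and 7.16 degrees, less where a joint would pass 70% of its speed; a pose out of reach is approached as far as the arm can. A call with a number of a shift or a turn outside -1 to 1 is refused whole. A call with a gripper value outside its range is refused whole. The fingers move at their own pace and stop on an object; FORCE is the grip in N (left out, the last holds). Time passes only in rows, so rows that do not move let the fingers close. It gives the time, the measured TCP pose, the force, the opening and the grip force at its end, in the units of the state.
- r.get_obs(): the state, without advancing time (a new reading comes with each control period).
- r.grab_frame(name): name is "side" or "top"; returns the picture (420x560x3 uint8, blue, green, red); there is no depth.
- r.camera_model(name): a dict with "fx", "fy", "cx", "cy" (pixels), "R" (3x3) and "t" (3): a world point X has camera coordinates R X + t. Camera axes: x right, y down, z forward; pixel columns grow to the right and rows downward; lengths in m; the calibration is good to about 2 mm. A picture is of the moment at which its call begins. camera_model takes no time and is no camera call.
- r.hand_in(): hands the job in; it is judged then, once.
The state is a dict: "clock": time; "joints": joint angles; "qvel": joint speeds; "tau": joint torques, N m; "tcp_pos": TCP position; "orientation": TCP orientation; "contact_force": force on the tool from outside, world axes, zero at the start; "moment": the same for the moment, N m; "grip_width": finger opening in m; "gripper_force": force on a finger pad.
Only numpy, scipy, OpenCV 4.12 (cv2) and the standard library are available. Lean on these libraries where they do the work, as an engineer would, in place of code of your own. Each camera call takes 0.05 s, during which the arm holds its last target. There are 200 camera calls.

## Task

The beech block on the drilling plate is drilled and its clamp is slack. Take the clamp apart from the top down, one part at a time: put the nut away first, then the strap, and after those take the step block and the beech block off the plate. Lay nut, strap and step block each flat and straight on its own painted shadow in its dark tray, and the beech block flat, lengthways in the middle of the cork-lined tray; set every part down, don't let it drop.

Things in the scene. Friction and masses are not known exactly. Their poses are not given: they have to be found in the camera images.
- drilling_plate: Aluminium T-slotted drilling plate, 175 x 90 x 16 mm, fixed, on a 26 mm plywood board. Origin at the centre of its underside, x along its slot. A 12 mm threaded stud stands upright at x = +10 mm, y = 0, its tip 80 mm above the origin. Beech block and step block rest on the plate, the strap on both, the nut on the strap; nothing is screwed tight, each lifts straight off.
- flange_nut: Bright steel flange nut of the slip-on kind, round the stud on the strap: plain 15 mm bore, lifts straight off unturned. Flange 34 mm across, 4 mm thick, below; hexagon 24 mm across flats above; 22 mm high in all. Origin at the centre of its underside (at start 53 mm above the plate's origin), z up; two flats face its own +y and -y.
- strap_clamp: Dark steel strap clamp: flat bar 90 x 30 x 12 mm, slot 46 x 15 mm through it for the stud; the last 14 mm at the -x end is a narrower toe, 22 mm wide, 10 mm thick, on the beech block. Origin at the centre of its underside (at start 41 mm above the plate's origin, 9 mm from the stud's axis), x along the bar, z up.
- step_block: Blue steel step block under the strap's heel, 46 mm long (x), 30 mm wide (y), three steps 13, 25 and 38 mm high, rising to +x, with bright tops; the middle step is 22 mm long, over the origin. Origin at the centre of its underside (at start 16 mm above the plate's origin), z up.
- beech_block: The workpiece under the strap's toe: pale beech block, 75 mm long (x), 45 mm wide (y), 25 mm high, two drilled 8 mm holes near its -x end. Origin at the centre of its underside (at start 16 mm above the plate's origin), z up.
- nut_tray: The nut's place: small square dark wooden tray, 56 x 56 mm inside, dark floor with the nut's painted shadow in its middle (yellow disc, orange hexagon, black hole). Fixed; origin at the centre of its underside, x along its long side; floor top at z = 10 mm, rim 6 mm wide and 5 mm above the floor.
- strap_tray: The strap's place: long narrow dark wooden tray, 112 x 52 mm inside, dark floor with the strap's painted shadow in its middle (yellow bar with a black slot). Fixed; origin at the centre of its underside, x along its long side; floor top at z = 10 mm, rim 6 mm wide and 5 mm above the floor.
- step_tray: The step block's place: dark wooden tray, 68 x 52 mm inside, dark floor with the block's painted shadow in its middle (yellow oblong, two black cross lines). Fixed; origin at the centre of its underside, x along its long side; floor top at z = 10 mm, rim 6 mm wide and 5 mm above the floor.
- work_tray: The place for drilled work: larger tray of lighter wood, 105 x 75 mm inside, floor lined with plain cork. Fixed; origin at the centre of its underside, x along its long side; floor top at z = 10 mm, rim 6 mm wide and 5 mm above the floor.

How it is judged:
On the way, in this order (a step that is already met when the one before it is completed fails the run):
1. the nut lies flat in its own tray (horizontal distance between flange_nut and nut_tray below 0.013 m and z of flange_nut in the frame of nut_tray below 0.013 m and angle between flange_nut's own z axis and vertical below 0.1 rad), for 0.2 s.
2. then the strap lies flat and straight in its own tray (horizontal distance between strap_clamp and strap_tray below 0.013 m and z of strap_clamp in the frame of strap_tray below 0.013 m and angle between strap_clamp's own z axis and vertical below 0.1 rad and angle between the x axis of strap_clamp and the x axis of strap_tray, either way round below 0.25 rad), for 0.2 s.
At the end, for the whole second after the job is handed in: All four parts lie upright (within 0.1 rad) on the floors of their own trays at rest: nut, strap and step block with their centres within 13 mm of the tray's centre, the beech block within 16 mm; strap, step block and beech block lie along their tray's long side within 0.25 rad, either way round (all of step 1 and all of step 2 and horizontal distance between step_block and step_tray below 0.013 m and z of step_block in the frame of step_tray below 0.013 m and angle between each of step_block, beech_block's own z axis and vertical below 0.1 rad and angle between the x axis of step_block and the x axis of step_tray, either way round below 0.25 rad and horizontal distance between beech_block and work_tray below 0.016 m and z of beech_block in the frame of work_tray below 0.013 m and angle between the x axis of beech_block and the x axis of work_tray, either way round below 0.25 rad and linear speed of each of flange_nut, strap_clamp, step_block, beech_block below 0.02 m/s); the robot touches nothing.
It fails at once if a part is let go more than 25 mm above the floor of its tray ((contact force between the fingers and flange_nut below 0.01 N and horizontal distance between flange_nut and nut_tray below 0.05 m and z of flange_nut in the frame of nut_tray above 0.035 m) or (contact force between the fingers and strap_clamp below 0.01 N and horizontal distance between strap_clamp and strap_tray below 0.05 m and z of strap_clamp in the frame of strap_tray above 0.035 m) or (contact force between the fingers and step_block below 0.01 N and horizontal distance between step_block and step_tray below 0.05 m and z of step_block in the frame of step_tray above 0.035 m) or (contact force between the fingers and beech_block below 0.01 N and horizontal distance between beech_block and work_tray below 0.05 m and z of beech_block in the frame of work_tray above 0.035 m)).
It fails at once if the strap is moved by more than 20 mm before the nut is in its tray (distance of strap_clamp from where it was at the start of the episode above 0.02 m and horizontal distance between flange_nut and nut_tray above 0.04 m).
It fails at once if the step block or the beech block is moved by more than 20 mm before the strap is in its tray ((distance of step_block from where it was at the start of the episode above 0.02 m and horizontal distance between strap_clamp and strap_tray above 0.04 m) or (distance of beech_block from where it was at the start of the episode above 0.02 m and horizontal distance between strap_clamp and strap_tray above 0.04 m)).
It also fails if it takes over 102 s, if anything falls off the work surface, if the arm or the gripper's body presses on something with over 40 N, if the wrist force passes 120 N, or if a joint passes its speed limit or range.

## Working session

There is one attempt and no reset: what is moved stays moved. The work goes in short steps, Python scripts to look and compute and a shell command to move; the robot and the scene stay as the last step left them, time stands still between calls to the robot, and variables do not carry over. Pictures are saved under pics/ and viewed, at most 14 in all, crops included, and the job is handed in when it is done.

```bash
mkdir -p pics; python3 - <<'E'
from bench import r
import cv2,numpy as np
for n in("side","top"):
    cv2.imwrite(f"pics/{n}0.png",r.grab_frame(n)); m=r.camera_model(n)
    print(n,{k:np.round(v,4).tolist() for k,v in m.items()}, (-np.array(m['R']).T@m['t']).round(3))
o=r.get_obs();print({k:np.round(v,3).tolist() for k,v in o.items()},r.grip_point_offset)
E
```

```text
side {'fx': 394.9837, 'fy': 394.9837, 'cx': 286.6695, 'cy': 214.1771, 'R': [[-0.9985, 0.0525, -0.0123], [0.0426, 0.6292, -0.776], [-0.033, -0.7754, -0.6306]], 't': [0.4818, 0.043, 0.9256]} [0.51  0.665 0.623]
top {'fx': 537.5222, 'fy': 537.5222, 'cx': 282.4812, 'cy': 204.6188, 'R': [[-0.0197, -0.9994, 0.027], [-0.9963, 0.0173, -0.0838], [0.0833, -0.0285, -0.9961]], 't': [-0.0053, 0.486, 1.2093]} [0.383 0.021 1.245]
{'clock': 0.1, 'joints': [-1.374, 0.478, 0.022, 1.556, -0.012, 1.109, -0.083], 'qvel': [-0.001, -0.001, -0.001, -0.003, -0.001, 0.001, -0.001], 'tau': [0.004, -59.776, 1.614, -28.196, 0.013, 0.005, 0.0], 'tcp_pos': [0.202, 0.643, 0.23], 'orientation': [-0.477, -3.105, 0.003], 'contact_force': [-0.383, -0.083, 0.37], 'moment': [-0.063, -0.034, -0.029], 'gripper_force': 0.0, 'grip_width': 0.085} 0.0187
```

View pics/top0.png

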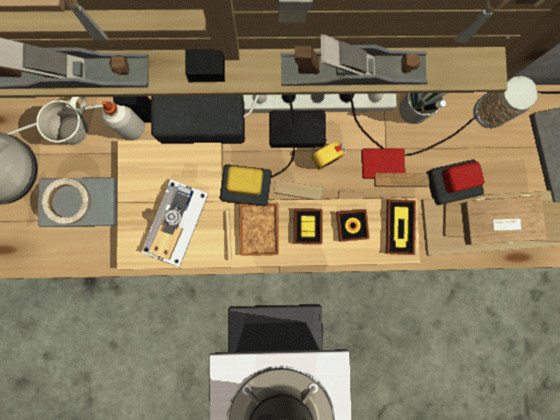

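View pics/side0.png

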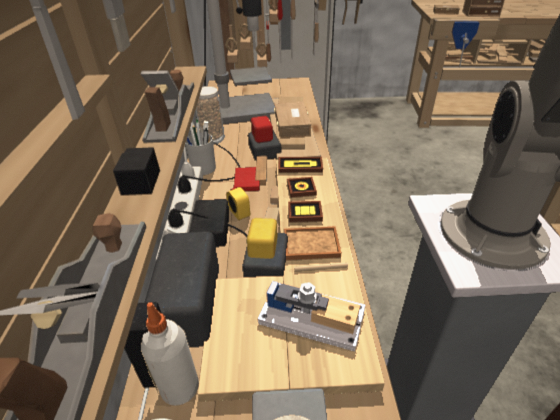

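The top view shows the plate at about (173,223) and the four trays at (258,229), (307,226), (352,225) and (401,227). The side view shows the same parts, with the plate at (312,312). I'll enlarge both.

```bash
python3 - <<'E'
import cv2,numpy as np
t=cv2.imread("pics/top0.png");s=cv2.imread("pics/side0.png")
f=lambda i,x,y,w,h,k:cv2.resize(i[y:y+h,x:x+w],None,fx=k,fy=k,interpolation=cv2.INTER_CUBIC)
cv2.imwrite("pics/a.png",np.vstack([f(t,225,190,200,72,4)]))
cv2.imwrite("pics/b.png",np.hstack([f(t,133,172,80,100,5),f(s,255,270,80,100,5)[:, :0],]))
cv2.imwrite("pics/c.png",f(s,250,270,125,85,6))
cv2.imwrite("pics/d.png",f(s,270,145,80,125,4))
E
```

```text
(no output)
```

View pics/a.png

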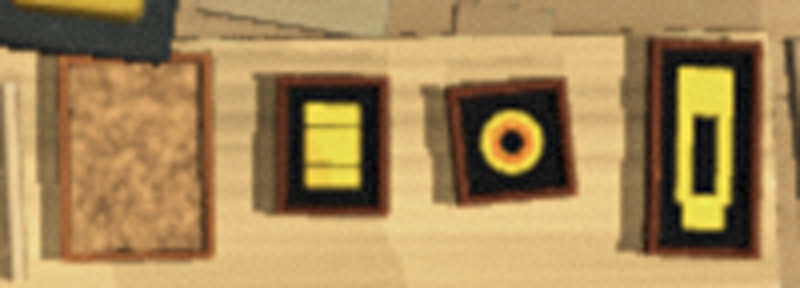

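View pics/b.png

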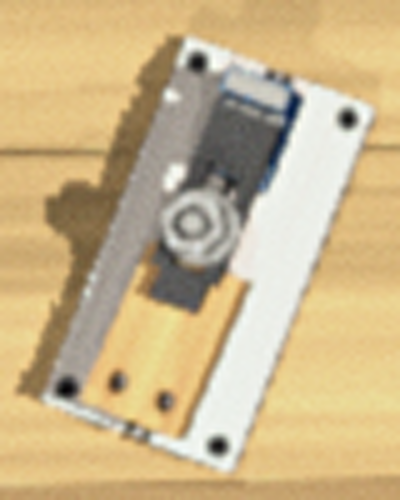

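View pics/c.png

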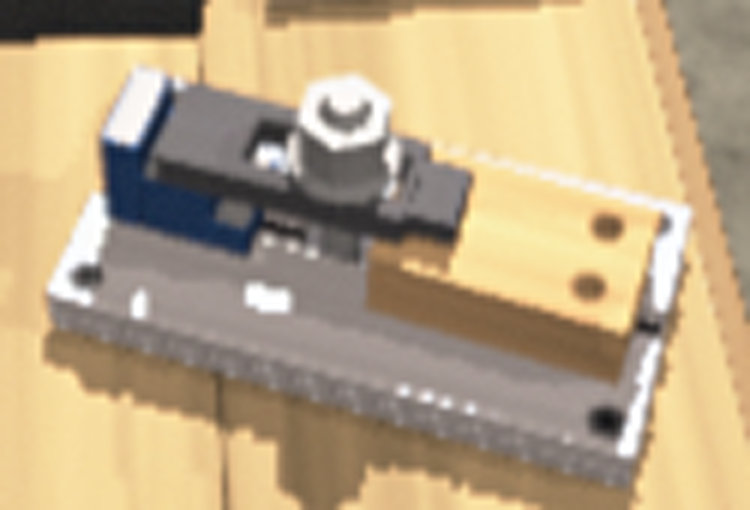

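View pics/d.png

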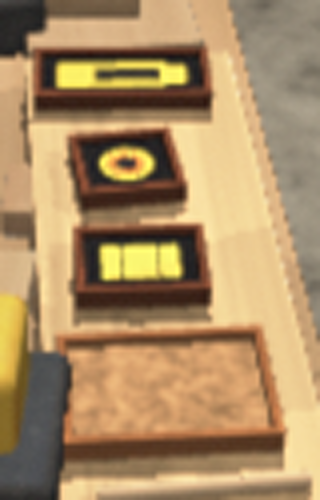

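Both views are clear. In top crop `a`, the tray rims and shadows can be read to about 1 px. In `b` and `c`, the plate's corner holes, the nut and the stud are visible. Next I'll triangulate and check heights and sizes.

```bash
cat > h.py <<'E'
import numpy as np
from bench import r
M={n:r.camera_model(n) for n in("top","side")}
def ray(n,p):
    m=M[n];R=np.array(m['R']);d=R.T@np.array([(p[0]-m['cx'])/m['fx'],(p[1]-m['cy'])/m['fy'],1]);return -R.T@np.array(m['t']),d
def plane(n,p,z):
    c,d=ray(n,p);return c+d*(z-c[2])/d[2]
def tri(p,q):
    A=[];b=[]
    for n,x in(("top",p),("side",q)):
        c,d=ray(n,x);d/=np.linalg.norm(d);P=np.eye(3)-np.outer(d,d);A.append(P);b.append(P@c)
    return np.linalg.lstsq(np.vstack(A),np.hstack(b),rcond=None)[0]
crop=lambda x,y,k:(lambda p:(x+(p[0]+.5)/k-.5,y+(p[1]+.5)/k-.5))
a=crop(225,190,4);b=crop(133,172,5);c=crop(250,270,6);d=crop(270,145,4)
E
python3 - <<'E'
from h import *
np.set_printoptions(precision=4,suppress=True)
print("tri: holes heel+y, toe+y, toe-y, stud, nutdisc")
for p,q in(((198,62),(87,275)),((68,387),(603,420)),((219,445),(660,223)),((190,220),(345,105))):print(tri(b(p),c(q)))
print("nut shadow",tri(a((512,142)),d((126,163))))
print("step shadow",tri(a((333,145)),d((141,260))))
W=((60,55),(212,58),(212,258),(63,260));Ws=((60,340),(262,330),(283,435),(65,447))
# side corner order: TL=(+x,-y)...
for p,q in zip(W,(Ws[3],Ws[0],Ws[1],Ws[2])):print("work",tri(a(p),d(q)))
def rect(name,P,z,f=a):
    X=np.array([plane("top",f(p),z) for p in P]);l=lambda i,j:np.linalg.norm(X[i]-X[j])
    e=(X[0]-X[3])+(X[1]-X[2]);print(name,X.mean(0),"sizes",l(0,1),l(1,2),l(2,3),l(3,0),"yaw long",np.degrees(np.arctan2(e[1],e[0])))
for dz in(0.0,):
  rect("work",W,.015+dz)
  rect("step",((280,75),(388,78),(386,213),(277,211)),.015+dz)
  rect("nut",((450,88),(563,79),(576,192),(460,205)),.015+dz)
  rect("strap",((650,40),(764,42),(758,256),(648,253)),.015+dz)
  rect("stepsh",((305,102),(362,103),(360,189),(304,187)),.01+dz)
  rect("strapsh",((678,67),(732,68),(724,230),(683,228)),.01+dz)
for z in (.042,):rect("plate holes",((198,62),(348,118),(219,445),(68,387)),z,b)
for z in (.042,):rect("plate corners",((183,38),(376,105),(232,470),(42,400)),z,b)
print("stud",plane("top",b((190,220)),.106))
E
```

```text
tri: holes heel+y, toe+y, toe-y, stud, nutdisc
[0.5345 0.2328 0.042 ]
[0.3908 0.2904 0.0419]
[0.3628 0.2242 0.0418]
[0.459  0.2254 0.1042]
nut shadow [ 0.4354 -0.1715  0.0363]
step shadow [ 0.4351 -0.0701  0.0365]
work [0.4885 0.0828 0.0362]
work [ 0.4862 -0.003   0.0349]
work [ 0.373  -0.0007  0.0378]
work [0.3739 0.0825 0.0373]
work [0.4314 0.0407 0.015 ] sizes 0.08718100807644148 0.11440422193292069 0.08477683575837247 0.11707196942988332 yaw long -0.49040627478607135
step [ 0.4369 -0.0716  0.015 ] sizes 0.062204700310764464 0.07748651914552958 0.06243668903000026 0.07797494696358824 yaw long -2.4115780620189216
nut [ 0.4368 -0.175   0.015 ] sizes 0.06560846756116791 0.0653735323153503 0.06728760989428165 0.06738335387003351 yaw long 3.983132119734882
strap [ 0.4311 -0.2863  0.015 ] sizes 0.0663463177532275 0.12350325594479135 0.06347995526328773 0.12266685539099208 yaw long -3.2723792351733416
stepsh [ 0.4365 -0.072   0.01  ] sizes 0.03292422688713482 0.04955353213811318 0.0322507882837859 0.048933086631171456 yaw long -2.360851809091038
strapsh [ 0.4309 -0.2871  0.01  ] sizes 0.03152030154491576 0.09394693019160606 0.023790404775384563 0.09309905394515294 yaw long -2.726958196167568
plate holes [0.4493 0.2283 0.042 ] sizes 0.07185190468918315 0.15591216256724963 0.07177564343485576 0.1552810476188478 yaw long -21.830243920236125
plate corners [0.4493 0.2282 0.042 ] sizes 0.09170659527387559 0.17404594680178279 0.08977075081515254 0.17235317821649013 yaw long -21.57074297926574
stud [0.4595 0.225  0.106 ]
```

Triangulation gives tray floors at z=0.036 (rim 0.041) because the trays also stand on a 26 mm board. The plate top is at 0.042 with yaw −21.7°, and the known sizes agree. Now I'll make rectified views of the clamp parts.

```bash
python3 - <<'E'
from h import *
import cv2
t=cv2.imread("pics/top0.png");m=M["top"];K=np.array([[m['fx'],0,m['cx']],[0,m['fy'],m['cy']],[0,0,1]]);R=np.array(m['R']);T=np.array(m['t'])
C=np.array([.4493,.2283]);y=np.radians(-21.7);u=np.array([np.cos(y),np.sin(y)]);v=np.array([-u[1],u[0]])
out=[]
for z in(.079,.067):
    # pixel (i,j): plate x=(400-i)/4.4... x left->right = +x ; y up
    k=4400.;H2W=np.array([[u[0]/k,-v[0]/k,C[0]-u[0]*400/k+v[0]*145/k],[u[1]/k,-v[1]/k,C[1]-u[1]*400/k+v[1]*145/k],[0,0,1]])
    P=K@np.column_stack([R[:,0],R[:,1],R[:,2]*z+T])@H2W
    o=cv2.warpPerspective(t,P,(800,290),flags=cv2.INTER_CUBIC|cv2.WARP_INVERSE_MAP)
    for mm in range(-80,81,20):cv2.line(o,(int(400+mm*4.4),0),(int(400+mm*4.4),8),(0,0,255),1)
    for mm in range(-20,21,20):cv2.line(o,(0,int(145-mm*4.4)),(8,int(145-mm*4.4)),(0,0,255),1)
    out.append(o)
cv2.imwrite("pics/e.png",np.vstack(out))
print([plane("top",a(p),.036).round(4) for p in((512,142),(136,158),(333,145))])
E
```

```text
[array([ 0.4353, -0.1715,  0.036 ]), array([0.4302, 0.0409, 0.036 ]), array([ 0.4355, -0.0702,  0.036 ])]
```

View pics/e.png

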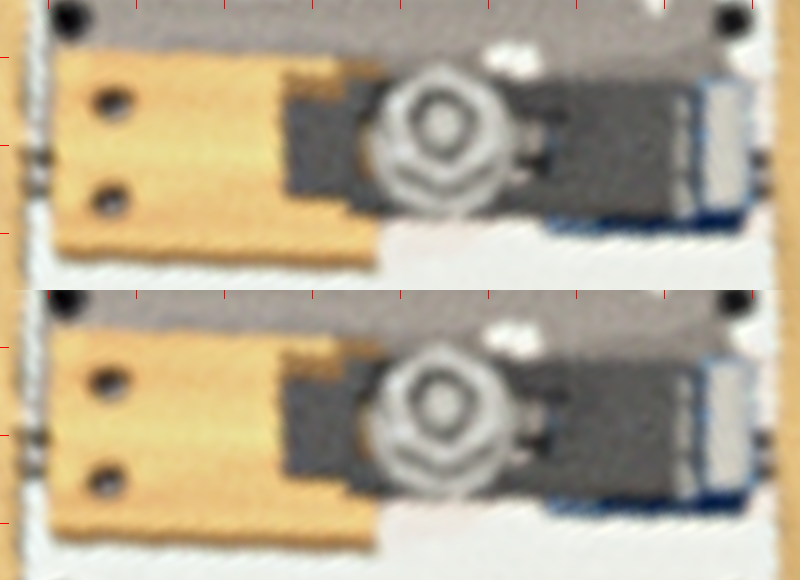

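The rectified view puts the strap centre at plate (18.6,−0.5) mm, the step block at (56.5,−0.5) and the beech block at (−42.4,0) with yaw about −2° in the plate frame. The nut's hexagon yaw needs a numeric fit, so I'll get that next and work out the shifts.

```bash
cat >> h.py <<'E'
def proj(n,X):
    m=M[n];c=np.array(m['R'])@np.asarray(X).T+np.array(m['t'])[:,None];return np.stack([m['fx']*c[0]/c[2]+m['cx'],m['fy']*c[1]/c[2]+m['cy']],1)
C=np.array([.4493,.2283])
def w(x,y,z,yaw=-21.7):
    q=np.radians(yaw);return np.array([C[0]+(x*np.cos(q)-y*np.sin(q))/1e3,C[1]+(x*np.sin(q)+y*np.cos(q))/1e3,.026+z/1e3])
def tool():
    from scipy.spatial.transform import Rotation as Ro
    o=r.get_obs();Y=Ro.from_rotvec(o["orientation"]).as_matrix();return np.array(o["tcp_pos"]),np.degrees(np.arctan2(Y[1,1],Y[0,1]))
def go(x,y,z,yaw):  # units of a move: total, and least number of rows
    p,a=tool();d=np.array([x,y,z])-p;t=(yaw-a+90)%180-90
    print("shift/0.2",(d/.2).round(3),"turn/45",round(t/45,3),"rows",round(max(np.linalg.norm(d)/.0417,abs(t)/7.16),1))
E
python3 - <<'E'
from h import *
import cv2
from scipy.ndimage import map_coordinates as mc
I={n:cv2.GaussianBlur(cv2.cvtColor(cv2.imread(f"pics/{n}0.png"),cv2.COLOR_BGR2GRAY).astype(float),(0,0),.7) for n in M}
c0=w(10,0,75)
def sc(n,yaw,du,dv):
    k=np.radians(yaw+30+60*np.arange(7));R=.012/np.cos(np.pi/6)
    s=np.linspace(0.08,.92,14);V=np.stack([np.cos(k),np.sin(k)],1)*R
    e=np.vstack([V[i]+(V[i+1]-V[i])*s[:,None] for i in range(6)])
    f=lambda g:mc(I[n],(proj(n,np.c_[c0[:2]+e*g,np.full(len(e),c0[2])])+[du,dv]).T[::-1],order=1)
    return np.mean(f(.93)-f(1.1))
G=np.arange(-2.5,2.6,.5)
for n in M: print(n,[(yw,round(max(sc(n,yw,i,j) for i in G for j in G),1)) for yw in range(0,60,5)])
go(*w(10,0,100),38.3)
E
```

```text
top [(0, np.float64(22.0)), (5, np.float64(21.7)), (10, np.float64(21.3)), (15, np.float64(21.5)), (20, np.float64(21.8)), (25, np.float64(22.2)), (30, np.float64(22.9)), (35, np.float64(22.8)), (40, np.float64(22.9)), (45, np.float64(22.8)), (50, np.float64(22.7)), (55, np.float64(22.3))]
side [(0, np.float64(33.0)), (5, np.float64(32.6)), (10, np.float64(32.3)), (15, np.float64(32.4)), (20, np.float64(32.7)), (25, np.float64(33.3)), (30, np.float64(34.2)), (35, np.float64(35.4)), (40, np.float64(35.9)), (45, np.float64(35.7)), (50, np.float64(34.9)), (55, np.float64(34.2))]
shift/0.2 [ 1.281 -2.094 -0.522] turn/45 -0.761 rows 12.0
```

```bash
python3 -m crank '[[0.0915,-0.15,0,-0.052,1],[0.0915,-0.15,0,-0.052,1],[0.0915,-0.15,0,-0.052,1],[0.0915,-0.15,0,-0.052,1],[0.0915,-0.15,0,-0.052,1],[0.0915,-0.15,0,-0.052,1],[0.0915,-0.15,0,-0.052,1]]' 40
python3 -m crank '[[0.0915,-0.15,0,-0.052,1],[0.0915,-0.15,0,-0.052,1],[0.0915,-0.15,0,-0.052,1],[0.0915,-0.15,0,-0.052,1],[0.0915,-0.15,0,-0.052,1],[0.0915,-0.15,0,-0.052,1],[0.0915,-0.15,0,-0.052,1],[0,0,0,0,1]]'
python3 -c "
from h import *
go(*w(10,0,60.5),40)"
```

```text
clock: 0.68
tcp_pos: [0.3311, 0.432, 0.231]
orientation: [-0.917, -3.004, 0.001]
contact_force: [0.4, 0.4, -0.8]
grip_width: 0.0857
gripper_force: 0.0
clock: 1.35
tcp_pos: [0.4621, 0.2165, 0.2314]
orientation: [1.349, 2.834, -0.003]
contact_force: [0.0, -0.7, 0.0]
grip_width: 0.0852
gripper_force: 0.0
shift/0.2 [-0.017  0.041 -0.725] turn/45 0.02 rows 3.5
```

```bash
python3 -m crank '[[0,0,-0.15,0,1],[0,0,-0.15,0,1],[0,0,0,0,0.2],[0,0,0,0,0.2]]'
python3 -c "
from h import *
go(*w(10,0,60.5),40)"
```

```text
clock: 1.68
tcp_pos: [0.4576, 0.2233, 0.1704]
orientation: [-1.332, -2.843, 0.006]
contact_force: [0.5, -0.1, 0.0]
grip_width: 0.0636
gripper_force: 0.0
shift/0.2 [ 0.005  0.006 -0.419] turn/45 0.005 rows 2.0
```

```bash
python3 -m crank '[[0.005,0.006,-0.14,0.005,0.2],[0,0,-0.14,0,0.2],[0,0,-0.1,0,0.2],[0,0,-0.04,0,0.2],[0,0,0,0,0.2],[0,0,0,0,0.2]]'
python3 - <<'E'
from h import *
import cv2
go(*w(10,0,60.5),40)
cv2.imwrite("pics/f.png",cv2.resize(r.grab_frame("side")[230:370,230:390],None,fx=4,fy=4,interpolation=2))
E
```

```text
clock: 2.18
tcp_pos: [0.4606, 0.2257, 0.0886]
orientation: [1.327, 2.847, 0.002]
contact_force: [1.0, 0.9, 1.3]
grip_width: 0.0509
gripper_force: 0.0
shift/0.2 [-0.01  -0.006 -0.011] turn/45 -0.0 rows 0.1
```

View pics/f.png

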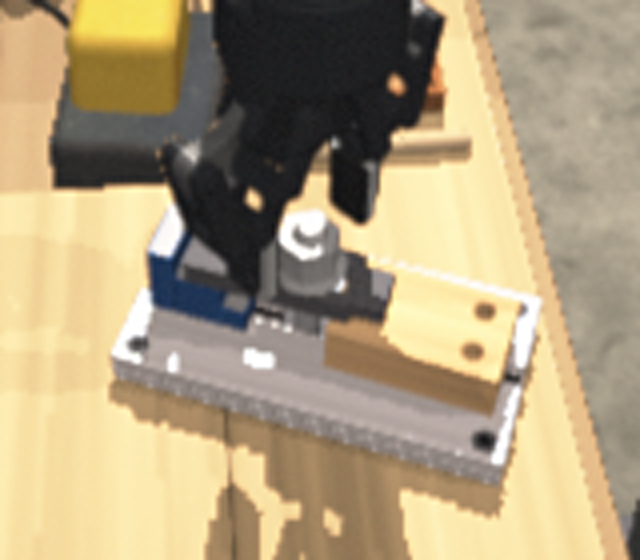

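The fingers straddle the nut: tips near (250,285) and (360,215), nut at (308,255), midway. I'll close and lift.

```bash
python3 -m crank '[[-0.005,-0.003,-0.01,0,-1],[0,0,0,0,-1],[0,0,0,0,-1],[0,0,0,0,-1],[0,0,0,0,-1],[0,0,0,0,-1],[0,0,0,0,-1]]' 50
python3 -m crank '[[0,0,0.03,0,-1],[0,0,0.08,0,-1],[0,0,0.12,0,-1],[0,0,0.15,0,-1],[0,0,0.15,0,-1],[0,0,0,0,-1]]'
python3 - <<'E'
from h import *
p,_=tool();go(.4353,-.1715,p[2],40)
E
```

```text
clock: 2.82
tcp_pos: [0.4593, 0.2249, 0.0865]
orientation: [1.328, 2.847, 0.002]
contact_force: [-1.8, 0.2, 5.9]
grip_width: 0.0227
gripper_force: 49.0
clock: 3.32
tcp_pos: [0.4619, 0.2259, 0.1972]
orientation: [1.327, 2.843, 0.013]
contact_force: [0.9, 0.5, -1.1]
grip_width: 0.0224
gripper_force: 49.5
shift/0.2 [-0.133 -1.987  0.   ] turn/45 0.001 rows 9.6
```

```bash
python3 -m crank '[[-0.01,-0.08,0,0,-1],[-0.01,-0.16,0,0,-1],[-0.01,-0.16,0,0,-1],[-0.01,-0.16,0,0,-1],[-0.01,-0.16,0,0,-1],[-0.01,-0.16,0,0,-1],[-0.01,-0.16,0,0,-1],[-0.01,-0.16,0,0,-1]]'
python3 -m crank '[[-0.01,-0.16,0,0,-1],[-0.01,-0.16,0,0,-1],[-0.01,-0.16,0,0,-1],[-0.01,-0.16,0,0,-1],[-0.01,-0.16,0,0,-1],[0,-0.1,0,0,-1],[0,0,0,0,-1],[0,0,0,0,-1]]'
python3 - <<'E'
from h import *
go(.4353,-.1715,.0445,40)
E
```

```text
clock: 3.98
tcp_pos: [0.4413, -0.0177, 0.1908]
orientation: [-1.328, -2.846, 0.001]
contact_force: [0.9, -0.1, -1.7]
grip_width: 0.0227
gripper_force: 49.5
clock: 4.65
tcp_pos: [0.4314, -0.1967, 0.1908]
orientation: [-1.332, -2.844, 0.001]
contact_force: [-0.3, 1.0, -2.1]
grip_width: 0.0229
gripper_force: 49.5
shift/0.2 [ 0.02   0.126 -0.732] turn/45 0.005 rows 3.6
```

```bash
python3 -m crank '[[0.02,0.063,-0.1,0,-1],[0,0.063,-0.15,0,-1],[0,0,-0.15,0,-1],[0,0,-0.15,0,-1],[0,0,-0.08,0,-1],[0,0,0,0,-1],[0,0,0,0,-1]]'
python3 - <<'E'
from h import *
go(.4353,-.1715,.0445,40)
E
```

```text
clock: 5.23
tcp_pos: [0.4359, -0.1692, 0.0648]
orientation: [-1.325, -2.846, 0.001]
contact_force: [1.4, -1.0, -1.8]
grip_width: 0.0225
gripper_force: 49.4
shift/0.2 [-0.003 -0.012 -0.102] turn/45 -0.002 rows 0.5
```

```bash
python3 -m crank '[[-0.003,-0.012,-0.05,0,-1],[0,0,-0.03,0,-1],[0,0,-0.018,0,-1],[0,0,0,0,-1],[0,0,0,0,-1]]'
python3 - <<'E'
from h import *
go(.4353,-.1715,.0445,40)
E
```

```text
clock: 5.65
tcp_pos: [0.4362, -0.1727, 0.0459]
orientation: [1.328, 2.847, 0.0]
contact_force: [0.6, -0.1, -1.0]
grip_width: 0.0223
gripper_force: 49.4
shift/0.2 [-0.005  0.006 -0.007] turn/45 0.0 rows 0.0
```

```bash
python3 -m crank '[[0,0,-0.007,0,-1],[0,0,0,0,-1],[0,0,0,0,-1]]'
```

```text
clock: 5.9
tcp_pos: [0.4363, -0.1727, 0.0445]
orientation: [1.328, 2.847, 0.0]
contact_force: [0.3, 0.2, -1.0]
grip_width: 0.0227
gripper_force: 49.4
```

```bash
python3 -m crank '[[0,0,-0.005,0,-1],[0,0,0,0,-1],[0,0,0,0,-1]]'
```

```text
clock: 6.15
tcp_pos: [0.4364, -0.1727, 0.0435]
orientation: [1.328, 2.847, 0.0]
contact_force: [-0.2, -0.9, 3.2]
grip_width: 0.0222
gripper_force: 49.8
```

```bash
python3 -m crank '[[0,0,0,0,0],[0,0,0,0,0],[0,0,0,0,0],[0,0,0,0,0],[0,0,0.08,0,0],[0,0,0.15,0,0],[0,0,0.2,0,0.2],[0,0,0.2,0,0.2]]'
python3 -m crank '[[0,0,0.14,0,0.2],[0,0,0,0,0.2]]'
python3 - <<'E'
from h import *
import cv2
go(*w(18.6,-.5,154),68.3)
cv2.imwrite("pics/g.png",cv2.resize(r.grab_frame("side")[140:270,260:360],None,fx=4,fy=4,interpolation=2))
E
```

```text
clock: 6.82
tcp_pos: [0.435, -0.1728, 0.1701]
orientation: [-1.327, -2.845, 0.002]
contact_force: [1.2, 1.0, 0.5]
grip_width: 0.0509
gripper_force: 0.0
clock: 6.98
tcp_pos: [0.4393, -0.174, 0.2025]
orientation: [1.325, 2.839, 0.005]
contact_force: [1.0, 0.4, -0.9]
grip_width: 0.0515
gripper_force: 0.0
shift/0.2 [ 0.135  1.975 -0.113] turn/45 0.63 rows 9.5
```

View pics/g.png

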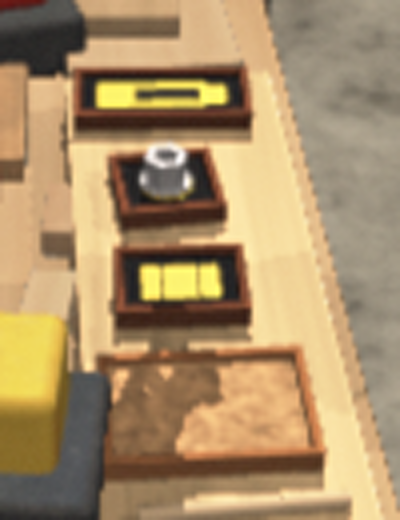

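The nut stands at (165,175) on its disc, centred in its tray. Now the strap.

```bash
python3 -m crank '[[0.0104,0.1,0,0.05,0.1],[0.0104,0.156,0,0.05,0.1],[0.0104,0.156,0,0.05,0.1],[0.0104,0.156,0,0.05,0.1],[0.0104,0.156,0,0.05,0.1],[0.0104,0.156,0,0.05,0.1],[0.0104,0.156,0,0.05,0.1]]'
python3 -m crank '[[0.0104,0.156,0,0.05,0.1],[0.0104,0.156,0,0.05,0.1],[0.0104,0.156,0,0.05,0.1],[0.0104,0.156,0,0.05,0.1],[0.0104,0.156,0,0.05,0.1],[0.0104,0.156,0,0.03,0.1],[0,0,0,0,0.1],[0,0,0,0,0.1]]'
python3 - <<'E'
from h import *
go(*w(18.6,-.5,47.5),68.3)
E
```

```text
clock: 7.62
tcp_pos: [0.4497, 0.0359, 0.1962]
orientation: [-0.922, -3.001, 0.001]
contact_force: [0.2, 0.4, -0.4]
grip_width: 0.0469
gripper_force: 0.0
clock: 8.28
tcp_pos: [0.4622, 0.2232, 0.1958]
orientation: [-0.584, -3.085, 0.002]
contact_force: [-0.1, -2.4, -0.8]
grip_width: 0.0471
gripper_force: 0.0
shift/0.2 [ 0.021 -0.011 -0.612] turn/45 -0.006 rows 2.9
```

```bash
python3 -m crank '[[0.021,-0.011,-0.1,-0.006,0.1],[0,0,-0.15,0,0.1],[0,0,-0.15,0,0.1],[0,0,-0.13,0,0.1],[0,0,-0.05,0,0.1],[0,0,0,0,0.1],[0,0,0,0,0.1]]'
python3 - <<'E'
from h import *
go(*w(18.6,-.5,47.5),68.3)
E
```

```text
clock: 8.87
tcp_pos: [0.4674, 0.2185, 0.0814]
orientation: [-0.599, -3.083, 0.002]
contact_force: [0.3, -0.4, 0.4]
grip_width: 0.0468
gripper_force: 0.0
shift/0.2 [-0.005  0.012 -0.039] turn/45 0.007 rows 0.2
```

```bash
python3 -m crank '[[-0.005,0.012,-0.02,0.005,0.1],[0,0,-0.018,0,0.1],[0,0,0,0,0.1],[0,0,0,0,-1],[0,0,0,0,-1],[0,0,0,0,-1],[0,0,0,0,-1]]' 50
python3 -m crank '[[0,0,0,0,-1],[0,0,0.02,0,-1],[0,0,0.02,0,-1],[0,0,0,0,-1]]'
```

```text
clock: 9.45
tcp_pos: [0.4667, 0.2221, 0.0746]
orientation: [0.591, 3.085, 0.001]
contact_force: [-1.7, -1.3, 4.9]
grip_width: 0.0282
gripper_force: 48.9
clock: 9.78
tcp_pos: [0.4668, 0.2221, 0.0825]
orientation: [0.591, 3.085, 0.001]
contact_force: [-0.9, 0.3, -2.6]
grip_width: 0.0279
gripper_force: 49.4
```

```bash
python3 -m crank '[[0,0,0.08,0,-1],[0,0,0.12,0,-1],[0,0,0.14,0,-1],[0,0,0.14,0,-1],[0,0,0.08,0,-1],[0,0,0,0,-1],[0,0,0,0,-1]]'
python3 - <<'E'
from h import *
go(.43,-.2802,.1,87)
E
```

```text
clock: 10.37
tcp_pos: [0.4666, 0.2221, 0.1941]
orientation: [0.591, 3.085, 0.002]
contact_force: [-0.9, -0.2, -2.8]
grip_width: 0.0277
gripper_force: 50.1
shift/0.2 [-0.183 -2.512 -0.47 ] turn/45 0.415 rows 12.3
```

```bash
python3 -m crank '[[-0.01,-0.08,0,0.025,-1],[-0.011,-0.155,0,0.025,-1],[-0.011,-0.155,0,0.025,-1],[-0.011,-0.155,0,0.025,-1],[-0.011,-0.155,0,0.025,-1],[-0.011,-0.155,0,0.025,-1],[-0.011,-0.155,0,0.025,-1],[-0.011,-0.155,0,0.025,-1]]'
python3 -m crank '[[-0.011,-0.155,0,0.025,-1],[-0.011,-0.155,0,0.025,-1],[-0.011,-0.155,0,0.025,-1],[-0.011,-0.155,0,0.025,-1],[-0.011,-0.155,0,0.025,-1],[-0.011,-0.155,0,0.025,-1],[-0.011,-0.155,0,0.025,-1],[-0.011,-0.155,0,0.025,-1]]'
python3 -m crank '[[-0.007,-0.107,0,0.015,-1],[0,0,0,0,-1],[0,0,0,0,-1]]'
python3 - <<'E'
from h import *
go(.43,-.2802,.0436,87)
E
```

```text
clock: 11.03
tcp_pos: [0.4473, -0.0126, 0.192]
orientation: [-0.345, -3.12, 0.002]
contact_force: [0.5, -0.5, -2.9]
grip_width: 0.028
gripper_force: 50.1
clock: 11.7
tcp_pos: [0.4299, -0.26, 0.1919]
orientation: [-0.099, -3.137, -0.001]
contact_force: [0.2, 0.0, -2.5]
grip_width: 0.0278
gripper_force: 50.1
clock: 11.95
tcp_pos: [0.4285, -0.2812, 0.192]
orientation: [-0.088, -3.137, -0.0]
contact_force: [-0.5, 1.0, -1.6]
grip_width: 0.028
gripper_force: 50.1
shift/0.2 [ 0.008  0.005 -0.742] turn/45 0.004 rows 3.6
```

```bash
python3 -m crank '[[0.008,0.005,-0.1,0,-1],[0,0,-0.15,0,-1],[0,0,-0.15,0,-1],[0,0,-0.13,0,-1],[0,0,-0.09,0,-1],[0,0,-0.05,0,-1],[0,0,0,0,-1],[0,0,0,0,-1]]'
python3 - <<'E'
from h import *
go(.43,-.2802,.0436,87)
E
```

```text
clock: 12.62
tcp_pos: [0.4315, -0.2788, 0.0595]
orientation: [-0.082, -3.139, -0.001]
contact_force: [0.0, 0.7, -1.4]
grip_width: 0.0279
gripper_force: 50.1
shift/0.2 [-0.007 -0.007 -0.079] turn/45 -0.0 rows 0.4
```

```bash
python3 -m crank '[[-0.006,-0.006,-0.03,0,-1],[0,0,-0.025,0,-1],[0,0,-0.018,0,-1],[0,0,0,0,-1],[0,0,0,0,-1]]'
python3 -m crank '[[0,0,-0.006,0,-1],[0,0,0,0,-1],[0,0,0,0,-1]]'
```

```text
clock: 13.03
tcp_pos: [0.4304, -0.2807, 0.0452]
orientation: [0.083, 3.14, 0.0]
contact_force: [-1.4, -0.6, -2.5]
grip_width: 0.0276
gripper_force: 50.1
clock: 13.28
tcp_pos: [0.4305, -0.2807, 0.044]
orientation: [0.083, 3.14, -0.0]
contact_force: [0.9, -0.8, -2.0]
grip_width: 0.0279
gripper_force: 50.1
```

```bash
python3 -m crank '[[0,0,-0.006,0,-1],[0,0,0,0,-1],[0,0,0,0,-1]]'
```

```text
clock: 13.53
tcp_pos: [0.4306, -0.2808, 0.0436]
orientation: [0.083, 3.14, 0.001]
contact_force: [-1.7, 1.5, 8.5]
grip_width: 0.0279
gripper_force: 51.4
```

Contact felt (8.5 N), so the strap is on the floor. I'll release, lift and look.

```bash
python3 -m crank '[[0,0,0,0,0.1],[0,0,0,0,0.1],[0,0,0,0,0.1],[0,0,0,0,0.1],[0,0,0.08,0,0.1],[0,0,0.15,0,0.1],[0,0,0.2,0,0.1],[0,0,0.2,0,0.1]]'
python3 -m crank '[[0,0,0.14,0,0.1],[0,0,0,0,0.1],[0,0,0,0,0.1]]'
python3 - <<'E'
from h import *
import cv2
go(*w(56.5,-.5,25),68.3)
s=r.grab_frame("side");t=r.grab_frame("top")
f=lambda i,x,y,w,h,k:cv2.resize(i[y:y+h,x:x+w],None,fx=k,fy=k,interpolation=2)
cv2.imwrite("pics/i.png",np.hstack([f(s,260,140,75,75,6)[:450],f(s,250,275,58,75,6)]))
cv2.imwrite("pics/t1.png",t)
E
```

```text
clock: 14.2
tcp_pos: [0.4294, -0.2804, 0.1694]
orientation: [-0.083, -3.138, -0.001]
contact_force: [1.2, -0.7, -0.0]
grip_width: 0.0471
gripper_force: 0.0
clock: 14.45
tcp_pos: [0.4315, -0.2811, 0.1984]
orientation: [0.082, 3.137, -0.001]
contact_force: [-0.1, 0.1, -0.5]
grip_width: 0.0474
gripper_force: 0.0
shift/0.2 [ 0.35   2.44  -0.737] turn/45 -0.416 rows 12.3
```

View pics/i.png

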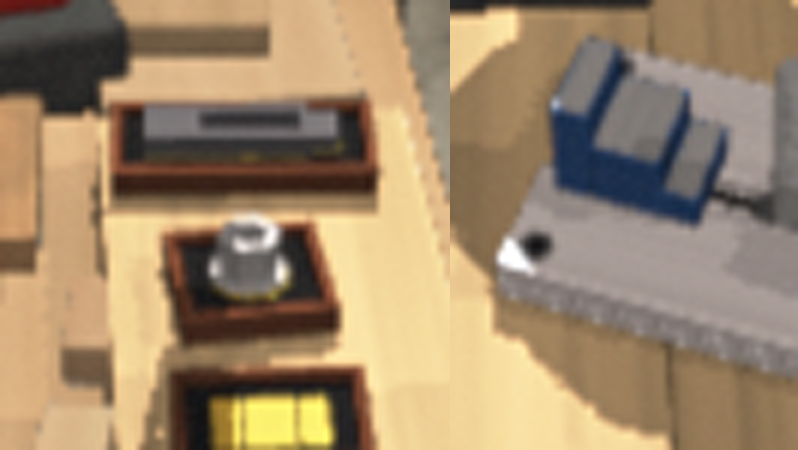

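The strap lies flat in its tray at (240,132), the nut is fine, and the step block is undisturbed with its middle step near (640,120). Moving to it.

```bash
python3 -m crank '[[0.02,0.08,0,-0.0245,0.1],[0.02,0.15,0,-0.0245,0.1],[0.02,0.15,0,-0.0245,0.1],[0.02,0.15,0,-0.0245,0.1],[0.02,0.15,0,-0.0245,0.1],[0.02,0.15,0,-0.0245,0.1],[0.02,0.15,0,-0.0245,0.1],[0.02,0.15,0,-0.0245,0.1]]'
python3 -m crank '[[0.02,0.15,0,-0.0245,0.1],[0.02,0.15,0,-0.0245,0.1],[0.02,0.15,0,-0.0245,0.1],[0.02,0.15,0,-0.0245,0.1],[0.02,0.15,0,-0.0245,0.1],[0.02,0.15,0,-0.0245,0.1],[0.02,0.15,0,-0.0245,0.1],[0.02,0.15,0,-0.0245,0.1]]'
python3 -m crank '[[0.02,0.11,0,-0.0245,0.1],[0,0,0,0,0.1],[0,0,0,0,0.1]]'
python3 - <<'E'
from h import *
e=crop(250-75,275,6)
q=np.radians(-21.7);A=np.array([[np.cos(q),np.sin(q)],[-np.sin(q),np.cos(q)]])
for p,z in(((590,38),.08),((552,103),.08),((635,78),.067),((688,93),.067),((656,163),.067),((598,148),.067)):print((A@(plane("side",e(p),z)[:2]-C)*1e3).round(1))
go(*w(56.5,-.5,25),68.3)
E
```

```text
clock: 15.22
tcp_pos: [0.4612, -0.0532, 0.1952]
orientation: [-0.325, -3.122, 0.001]
contact_force: [0.1, 0.4, 0.6]
grip_width: 0.0469
gripper_force: 0.0
clock: 15.88
tcp_pos: [0.4933, 0.1863, 0.1948]
orientation: [-0.564, -3.088, 0.004]
contact_force: [0.9, -0.7, -1.3]
grip_width: 0.0469
gripper_force: 0.0
clock: 16.13
tcp_pos: [0.4974, 0.2081, 0.1948]
orientation: [-0.588, -3.084, 0.004]
contact_force: [-0.2, -0.5, -0.4]
grip_width: 0.0472
gripper_force: 0.0
[ 77.5 -13.8]
[79.4 13.1]
[ 63.4 -13.7]
[ 46.3 -13.1]
[46.9 14.7]
[64.9 14.8]
shift/0.2 [ 0.021 -0.006 -0.719] turn/45 -0.002 rows 3.4
```

```bash
python3 -m crank '[[0.019,-0.004,-0.1,0,0.1],[0,0,-0.15,0,0.1],[0,0,-0.15,0,0.1],[0,0,-0.14,0,0.1],[0,0,-0.1,0,0.1],[0,0,-0.03,0,0.1],[0,0,0,0,0.1],[0,0,0,0,0.1]]'
python3 - <<'E'
from h import *
go(*w(56,0,25),68.3)
E
```

```text
clock: 16.8
tcp_pos: [0.5024, 0.2054, 0.063]
orientation: [-0.595, -3.085, 0.001]
contact_force: [0.3, -0.8, 0.5]
grip_width: 0.0473
gripper_force: 0.0
shift/0.2 [-0.005  0.011 -0.06 ] turn/45 0.003 rows 0.3
```

```bash
python3 -m crank '[[-0.005,0.011,-0.03,0,0.1],[0,0,-0.03,0,0.1],[0,0,0,0,0.1],[0,0,0,0,-1],[0,0,0,0,-1],[0,0,0,0,-1],[0,0,0,0,-1],[0,0,0,0,-1]]' 60
python3 -m crank '[[0,0,0.02,0,-1],[0,0,0.06,0,-1],[0,0,0.12,0,-1],[0,0,0.15,0,-1],[0,0,0.15,0,-1],[0,0,0.15,0,-1],[0,0,0.06,0,-1],[0,0,0,0,-1]]'
python3 - <<'E'
from h import *
go(.4355,-.0702,.052,87.6)
E
```

```text
clock: 17.47
tcp_pos: [0.5015, 0.2089, 0.0512]
orientation: [0.593, 3.085, 0.001]
contact_force: [-0.8, -0.7, 6.5]
grip_width: 0.0285
gripper_force: 60.2
clock: 18.13
tcp_pos: [0.5031, 0.2093, 0.1966]
orientation: [0.593, 3.08, 0.007]
contact_force: [0.7, 0.4, -2.7]
grip_width: 0.0285
gripper_force: 59.8
shift/0.2 [-0.338 -1.398 -0.723] turn/45 0.431 rows 7.7
```

```bash
python3 -m crank '[[-0.034,-0.08,0,0.043,-1],[-0.034,-0.15,0,0.043,-1],[-0.034,-0.15,0,0.043,-1],[-0.034,-0.15,0,0.043,-1],[-0.034,-0.15,0,0.043,-1],[-0.034,-0.15,0,0.043,-1],[-0.034,-0.15,0,0.043,-1],[-0.034,-0.15,0,0.043,-1]]'
python3 -m crank '[[-0.034,-0.15,0,0.043,-1],[-0.032,-0.118,0,0.043,-1],[0,0,0,0,-1],[0,0,0,0,-1],[0,0,0,0,-1]]'
python3 - <<'E'
from h import *
go(.4355,-.0702,.0452,87.6)
E
```

```text
clock: 18.8
tcp_pos: [0.4451, -0.0188, 0.1918]
orientation: [-0.169, -3.135, 0.001]
contact_force: [1.4, -0.3, -1.8]
grip_width: 0.029
gripper_force: 59.7
clock: 19.22
tcp_pos: [0.4331, -0.0704, 0.1922]
orientation: [-0.067, -3.14, -0.0]
contact_force: [-0.0, -0.0, -1.6]
grip_width: 0.0284
gripper_force: 59.8
shift/0.2 [ 0.012  0.001 -0.735] turn/45 0.001 rows 3.5
```

```bash
python3 -m crank '[[0.01,0,-0.1,0,-1],[0,0,-0.15,0,-1],[0,0,-0.15,0,-1],[0,0,-0.13,0,-1],[0,0,-0.09,0,-1],[0,0,-0.05,0,-1],[0,0,0,0,-1],[0,0,0,0,-1]]'
python3 -m crank '[[-0.005,-0.005,-0.03,0,-1],[0,0,-0.02,0,-1],[0,0,0,0,-1],[0,0,0,0,-1]]'
python3 - <<'E'
from h import *
go(.4355,-.0702,.0452,87.6)
E
```

```text
clock: 19.88
tcp_pos: [0.4358, -0.0703, 0.0587]
orientation: [-0.065, -3.14, -0.0]
contact_force: [0.1, 0.2, -2.4]
grip_width: 0.0289
gripper_force: 59.7
clock: 20.22
tcp_pos: [0.4348, -0.0719, 0.049]
orientation: [0.066, 3.14, 0.0]
contact_force: [-0.6, 0.7, -2.8]
grip_width: 0.0286
gripper_force: 59.8
shift/0.2 [ 0.004  0.008 -0.019] turn/45 0.0 rows 0.1
```

```bash
python3 -m crank '[[0.004,0.008,-0.012,0,-1],[0,0,-0.007,0,-1],[0,0,0,0,-1],[0,0,0,0,-1]]'
python3 -m crank '[[0,0,-0.003,0,-1],[0,0,0,0,-1],[0,0,0,0,-1]]'
```

```text
clock: 20.55
tcp_pos: [0.4359, -0.07, 0.0452]
orientation: [0.066, 3.14, 0.001]
contact_force: [-0.7, 0.7, 3.7]
grip_width: 0.0288
gripper_force: 60.3
clock: 20.8
tcp_pos: [0.4359, -0.07, 0.0452]
orientation: [0.066, 3.14, 0.002]
contact_force: [-3.0, 1.5, 14.4]
grip_width: 0.0286
gripper_force: 61.8
```

```bash
python3 -m crank '[[0,0,0.002,0,0.1],[0,0,0,0,0.1],[0,0,0,0,0.1],[0,0,0,0,0.1],[0,0,0.08,0,0.1],[0,0,0.15,0,0.1],[0,0,0.2,0,0.1],[0,0,0.2,0,0.1]]'
python3 -m crank '[[0,0,0.14,0,0.5],[0,0,0,0,0.5],[0,0,0,0,0.5]]'
python3 - <<'E'
from h import *
go(*w(-42.4,0,26),66.3)
import cv2
s=r.grab_frame("side")
f=lambda i,x,y,w,h,k:cv2.resize(i[y:y+h,x:x+w],None,fx=k,fy=k,interpolation=2)
cv2.imwrite("pics/j.png",np.hstack([f(s,260,150,75,75,5),f(s,300,270,75,75,5)]))
E
```

```text
clock: 21.47
tcp_pos: [0.4342, -0.0707, 0.1714]
orientation: [-0.067, -3.138, 0.002]
contact_force: [0.2, 1.5, 0.1]
grip_width: 0.0472
gripper_force: 0.0
clock: 21.72
tcp_pos: [0.4365, -0.0701, 0.2001]
orientation: [0.065, 3.137, 0.002]
contact_force: [-0.3, -0.5, 0.5]
grip_width: 0.0642
gripper_force: 0.0
shift/0.2 [-0.133  1.57  -0.741] turn/45 -0.474 rows 8.4
```

View pics/j.png

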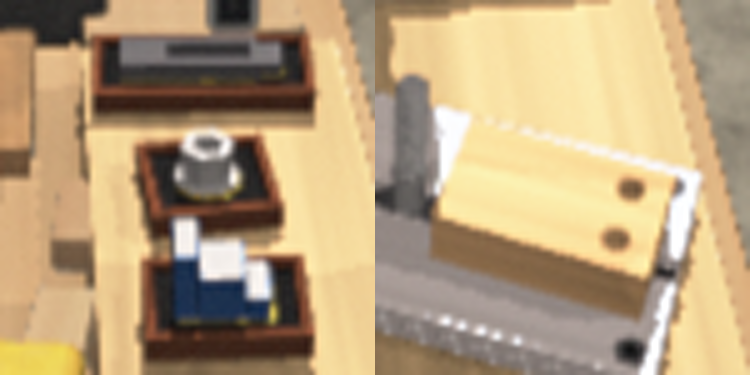

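The step block sits straight on its shadow at (220,285). The beech block's top corners are near (470,125), (677,182), (648,280) and (433,212). Moving to it and checking those.

```bash
python3 -m crank '[[-0.012,0.08,0,-0.043,0.5],[-0.012,0.15,0,-0.043,0.5],[-0.012,0.15,0,-0.043,0.5],[-0.012,0.15,0,-0.043,0.5],[-0.012,0.15,0,-0.043,0.5],[-0.012,0.15,0,-0.043,0.5],[-0.012,0.15,0,-0.043,0.5],[-0.012,0.15,0,-0.043,0.5]]'
python3 -m crank '[[-0.012,0.15,0,-0.043,0.5],[-0.012,0.15,0,-0.043,0.5],[-0.012,0.14,0,-0.043,0.5],[0,0,0,0,0.5],[0,0,0,0,0.5],[0,0,0,0,0.5]]'
python3 - <<'E'
from h import *
e=crop(300-75,270,5)
q=np.radians(-21.7);A=np.array([[np.cos(q),np.sin(q)],[-np.sin(q),np.cos(q)]])
X=np.array([A@(plane("side",e(p),.067)[:2]-C)*1e3 for p in((470,125),(677,182),(648,280),(433,212))])
print(X.round(1),X.mean(0))
go(*w(-42.4,0,26),66.3)
E
```

```text
clock: 22.43
tcp_pos: [0.4147, 0.1565, 0.197]
orientation: [-0.491, -3.1, 0.004]
contact_force: [0.5, -0.5, -0.3]
grip_width: 0.0641
gripper_force: 0.0
clock: 22.93
tcp_pos: [0.4084, 0.2424, 0.1972]
orientation: [-0.645, -3.073, 0.005]
contact_force: [-0.0, -0.6, 0.4]
grip_width: 0.0639
gripper_force: 0.0
[[ -6.7 -19.6]
 [-81.3 -17.7]
 [-79.5  24.9]
 [ -4.5  20.8]] [-42.99775746   2.12374954]
shift/0.2 [ 0.008  0.008 -0.726] turn/45 -0.0 rows 3.5
```

```bash
python3 -m crank '[[0.008,0.012,-0.1,0,0.5],[0,0,-0.15,0,0.5],[0,0,-0.15,0,0.5],[0,0,-0.14,0,0.5],[0,0,-0.1,0,0.5],[0,0,-0.05,0,0.5],[0,0,0,0,0.5],[0,0,0,0,0.5]]'
python3 - <<'E'
from h import *
go(*w(-42.5,1,26),66.3)
E
```

```text
clock: 23.6
tcp_pos: [0.4108, 0.2451, 0.0608]
orientation: [-0.647, -3.074, 0.001]
contact_force: [0.2, 0.6, 0.2]
grip_width: 0.0644
gripper_force: 0.0
shift/0.2 [-0.003 -0.001 -0.044] turn/45 0.002 rows 0.2
```

```bash
python3 -m crank '[[-0.003,0,-0.025,0,0.5],[0,0,-0.02,0,0.5],[0,0,0,0,-1],[0,0,0,0,-1],[0,0,0,0,-1],[0,0,0,0,-1],[0,0,0,0,-1],[0,0,0,0,-1]]' 50
python3 -m crank '[[0,0,0.02,0,-1],[0,0,0.06,0,-1],[0,0,0.12,0,-1],[0,0,0.15,0,-1],[0,0,0.15,0,-1],[0,0,0.15,0,-1],[0,0,0.06,0,-1],[0,0,0,0,-1]]'
python3 - <<'E'
from h import *
go(.4303,.0405,.0463,89.5)
E
```

```text
clock: 24.27
tcp_pos: [0.4103, 0.2464, 0.0523]
orientation: [0.645, 3.074, 0.001]
contact_force: [-0.8, 0.1, 6.7]
grip_width: 0.0438
gripper_force: 51.7
clock: 24.93
tcp_pos: [0.4116, 0.2473, 0.197]
orientation: [0.644, 3.071, 0.008]
contact_force: [0.7, 0.5, -0.9]
grip_width: 0.0439
gripper_force: 51.2
shift/0.2 [ 0.093 -1.034 -0.753] turn/45 0.516 rows 6.2
```

```bash
python3 -m crank '[[0.0116,-0.08,0,0.0645,-1],[0.0116,-0.14,0,0.0645,-1],[0.0116,-0.14,0,0.0645,-1],[0.0116,-0.14,0,0.0645,-1],[0.0116,-0.14,0,0.0645,-1],[0.0116,-0.14,0,0.0645,-1],[0.0116,-0.14,0,0.0645,-1],[0.0116,-0.114,0,0.0645,-1]]'
python3 -m crank '[[0,0,-0.1,0,-1],[0,0,-0.15,0,-1],[0,0,-0.15,0,-1],[0,0,-0.1,0,-1],[0,0,-0.05,0,-1],[0,0,0,0,-1],[0,0,0,0,-1]]'
python3 - <<'E'
from h import *
go(.4303,.0405,.0463,89.5)
E
```

```text
clock: 25.6
tcp_pos: [0.4274, 0.037, 0.1926]
orientation: [-0.011, -3.14, 0.001]
contact_force: [0.8, -0.1, -0.6]
grip_width: 0.0437
gripper_force: 51.1
clock: 26.18
tcp_pos: [0.4275, 0.0389, 0.0828]
orientation: [-0.014, -3.139, 0.002]
contact_force: [-0.1, 0.3, -1.5]
grip_width: 0.0434
gripper_force: 51.1
shift/0.2 [ 0.014  0.008 -0.183] turn/45 -0.0 rows 0.9
```

```bash
python3 -m crank '[[0.012,0.007,-0.06,0,-1],[0,0,-0.05,0,-1],[0,0,-0.04,0,-1],[0,0,-0.02,0,-1],[0,0,0,0,-1],[0,0,0,0,-1]]'
python3 - <<'E'
from h import *
go(.4303,.0405,.0463,89.5)
E
```

```text
clock: 26.68
tcp_pos: [0.4308, 0.0406, 0.0497]
orientation: [-0.013, -3.141, 0.0]
contact_force: [-0.3, -0.5, -0.7]
grip_width: 0.0437
gripper_force: 51.2
shift/0.2 [-0.003 -0.    -0.017] turn/45 -0.0 rows 0.1
```

```bash
python3 -m crank '[[-0.003,0,-0.008,0,-1],[0,0,-0.006,0,-1],[0,0,0,0,-1],[0,0,0,0,-1]]'
python3 -m crank '[[0,0,-0.004,0,-1],[0,0,0,0,-1],[0,0,0,0,-1]]'
```

```text
clock: 27.02
tcp_pos: [0.4304, 0.0407, 0.0471]
orientation: [0.013, 3.141, 0.0]
contact_force: [0.2, 0.3, -1.2]
grip_width: 0.0439
gripper_force: 51.2
clock: 27.27
tcp_pos: [0.4306, 0.0408, 0.0463]
orientation: [0.013, 3.141, 0.0]
contact_force: [-0.8, 0.6, 2.8]
grip_width: 0.0438
gripper_force: 51.6
```

```bash
python3 -m crank '[[0,0,0,0,0.35],[0,0,0,0,0.35],[0,0,0,0,0.35],[0,0,0,0,0.35],[0,0,0.08,0,0.35],[0,0,0.15,0,0.35],[0,0,0.2,0,0.35],[0,0,0.2,0,0.35]]'
python3 -m crank '[[0,0.15,0.1,0,0.35],[0,0.15,0.1,0,0.35],[0,0.15,0,0,0.35],[0,0.15,0,0,0.35],[0,0.15,0,0,0.35],[0,0.15,0,0,0.35],[0,0,0,0,0.35],[0,0,0,0,0.35]]'
python3 - <<'E'
from h import *
import cv2
f=lambda i,x,y,w,h,k:cv2.resize(i[y:y+h,x:x+w],None,fx=k,fy=k,interpolation=2)
cv2.imwrite("pics/k.png",np.hstack([f(r.grab_frame("side"),260,145,90,125,4),f(r.grab_frame("top"),225,170,100,125,4)]))
E
```

```text
clock: 27.93
tcp_pos: [0.4294, 0.0401, 0.1729]
orientation: [-0.014, -3.139, 0.003]
contact_force: [1.7, 1.3, 0.1]
grip_width: 0.0576
gripper_force: 0.0
clock: 28.6
tcp_pos: [0.4299, 0.2223, 0.2118]
orientation: [-0.007, -3.141, 0.0]
contact_force: [-0.9, -0.1, -0.8]
grip_width: 0.0576
gripper_force: 0.0
```

View pics/k.png

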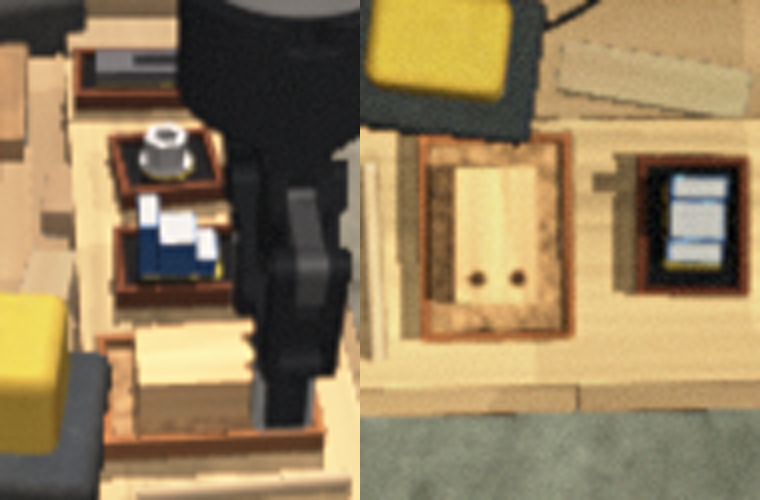

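The beech block at (497,235) is straight and centred in the cork tray, and the step block (697,215), nut and strap are all seated. The gripper is clear, so I'll hand in.

```bash
python3 -c "
from bench import r
print(r.hand_in())"
```

```text
the job is handed in; nothing more can be done
None
```

I took the clamp apart in the order asked and set the nut, strap, step block and beech block down flat in their own trays; the job is handed in at about 29 s of the 102 s allowed, and no verdict came back.

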